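# Clamp the pepper mill in the jar chuck and screw its head home

## Robot

A 6-joint arm with a two-finger parallel gripper is mounted at the origin on a cart in front of the work surface, level with it; the furniture and walls round the work are solid. World frame = base frame: x ahead of the robot, y to its left, z up, the work surface at z = 0. Lengths are in m, angles in rad, forces in N, time in s.
With the tool pointing down it reaches from about 0.4 to 0.825 m from the base axis. Payload 7 kg.
Tool frame: the origin (TCP) lies on the mounting face of the last link; the fingertips stand arm.tcp_to_tips ahead of it and the grasp point (between the pads) lies 159 mm ahead of it (arm.tcp_to_tips is the distance from the TCP to the fingertips, in m); z points along the fingers, y is the direction in which the jaws open and shut (so a half turn about z gives the same grasp; the last joint's range is limited). The gripper opens to 88 mm and grips with 3 to 60 N. Pads are 19 mm wide; open, the fingers measure 130 mm over their backs; the gripper's body (78 mm by 193 mm) begins 47 mm behind the grasp point.
Start: joints at [1.531, 0.359, 0.012, 0, -1.224, -0.288], TCP at [0.217, 0.639, 0.405] pointing down, gripper open.
Joint ranges: [-3.07, 3.07], [-1.43, 2.12], [-1.02, 1.25], [-3.03, 1.67], [-3.05, -0], [-3.03, 3.03]. Speed limits (rad/s): [2.39, 2.39, 3.01, 3.14, 3.14, 3.14].

## Interface

Orientations are given as [roll, pitch, yaw] about the fixed x, y, z axes, in that order (R = Rz(yaw) Ry(pitch) Rx(roll)).
In Python, from station import arm, cams, job_done, finder gives the robot as it stands.
- The arm moves only by the tool play_rows, never from a script. Its argument "targets" is a list that holds one entry, the list of rows, each a list of 4 numbers: the shift along the tool's x, y, z in m, then the turn about the tool's z in degrees. A call has 1 to 5 rows; each row is the pose to reach, as a shift and turn from the pose commanded when the call began, along the tool's axes at that moment; what a row does not reach only later rows make up. A row lasts 1/8 s, in which the tool goes at most 62.5 mm and 10.7 degrees, less where a joint would pass 70% of its speed; a pose out of reach is approached as far as the arm can. A call with a gripper value outside its range is refused whole. "grip" is the closure in counts, from 0 (fully open) to 255 (shut), set as the call begins (left out, the last holds). The fingers move at their own pace and stop on an object; "newtons" is the grip in N (left out, the last holds). Time passes only in rows, so rows that repeat a pose let the fingers close. It gives the time, the measured TCP pose, the force and the opening at its end, in the units of the state.
- arm.get_state(): the state, without advancing time (a new reading comes with each control period).
- cams.grab_frame(name): name is "side" or "top" or "wrist"; returns (picture, depth): 400x640x3 uint8, red, green, blue; 400x640 float32, m along the optical axis (not along the pixel's ray), 0 where there is no reading.
- cams.camera_params(name): a dict with "intrinsics" (3x3 intrinsics, pixels), "position" and "attitude" of the camera in the world. Camera axes: x right, y down, z forward; pixel columns grow to the right and rows downward; lengths in m; the calibration is good to about 2 mm. A picture is of the moment at which its call begins: read the wrist's pose just before it. camera_params takes no time and is no camera call; for the wrist camera it gives the pose at the moment of the call.
- job_done(): hands the job in, once; it reports no verdict.
Trained networks look in the newest picture that a camera, given by its name, has taken for a name from the list of things; names that differ only in an ending like _2 or _b are one class to them, and where a whole thing is asked for, a point or a joint stands for the part that bears it (a point fixed in the world has none). Each returns a list of dicts, best first, with "score" (0 to 1); they miss things now and then, are a little off and sometimes report something else, mostly with a low value. They report only what shows in the picture. A call takes as long as a camera call. They do not tell look-alikes from the thing itself.
- finder.find_in(camera, query): "xyz" ([x, y, z] in m, in world coordinates, good to about 4 mm: the middle of the surface that is visible of it).
- finder.masks_of(camera, query): "mask" (400x640 bool, what is visible of it).
The state is a dict: "t": time; "q": joint angles; "qd": joint speeds; "joint_efforts": joint torques, N m; "eef_pos": TCP position; "ee_rot": TCP orientation; "force": force on the tool from outside, world axes, zero at the start; "moment": the same for the moment, N m; "width": finger opening in m.
Only numpy, scipy, OpenCV 4.12 (cv2) and the standard library are available. Lean on these libraries where they do the work, as an engineer would, in place of code of your own. Each camera call takes 0.05 s, during which the arm holds its last target. There are 200 camera calls.

## Task

Open the three-jaw jar chuck with its lever, stand the pepper mill from the near worktop upright in the middle of it, and turn the lever clockwise until all three jaws grip the mill hard. With the mill held that way, turn its loose wooden head clockwise (seen from above) until you feel it come up against its stop, then let go, leaving the mill clamped and the things standing around it where they are.

Things in the scene. Friction and masses are not known exactly. Their poses are not given: they have to be found in the camera images.
- chuck: Jar chuck fixed to the worktop: a dark steel disc 132 mm across inside a knurled aluminium sleeve ring 163 mm across (top 18 mm up) that turns about the disc's vertical axis. Three steel jaws with hard black plastic faces, 20 mm wide, stand on the disc and rise to 46 mm above the worktop; they slide in and out together as the sleeve turns. Origin: on the axis at worktop height, z up.
- chuck_seat (a point): Centre of the chuck's flat round seat, on its upper face, on the axis, 20 mm above the worktop; z up, axes parallel to the chuck's. The mill is to stand here.
- sleeve (a joint): Angle of the chuck's sleeve, rad: 0 = jaws fully open (faces 39 mm from the axis), 1.4 = fully closed (25 mm), 10 mm of jaw travel per rad. It grows when turned clockwise seen from above, which closes the jaws. Starts near closed, too narrow for the mill. On the mill's foot the jaws touch at about 1.0 to 1.05. Dry friction 0.6 N m: it stays where it is left.
- lever_grip (a point): Point to hold on the sleeve's lever, an upright black round post 18 mm thick on an arm of the sleeve, 105 mm from the axis, on the robot's side, free from 20 to 92 mm above the worktop. The point is on the post's axis 70 mm up and moves with the sleeve. 6 N here turns the sleeve; once the jaws touch the mill, 10 to 20 N makes them grip hard and they keep pressing when it is let go.
- jaw_a: Jaw of the chuck on the side of the chuck frame's +x axis. Its origin is that of the chuck, not on the jaw: at worktop height on the chuck's axis when open, shifted toward -x as the jaw closes.
- jaw_b: Jaw of the chuck at 120 degrees from the chuck frame's x axis, anticlockwise seen from above. Origin as for jaw_a.
- jaw_c: Jaw of the chuck at 240 degrees from the chuck frame's x axis. Origin as for jaw_a.
- mill_center (a point): Centre, 85 mm up, of the pepper mill: dark turned wood, 170 mm high, 58 mm across at the foot, 0.14 to 0.27 kg, with a round head on top and a small metal button. Not the mill in the far corner of the room. The tallest of the loose things; z is its axis, up. It stands upright on the worktop at the start.
- mill_foot (a point): Centre of the mill's underside.
- head_grip (a point): Centre of the mill's round head, which is 48 mm across, 36 mm high (123 to 159 mm above the mill's foot), 142 mm above the mill's foot; it is grasped there from above.
- mill_head (a joint): Angle in rad by which the mill's head is unscrewed from its stop: 0 = home against the stop, starts at 0.6 to 1.15. Falls when the head is turned clockwise seen from above. Friction 0.12 N m, more than the mill has against the worktop, so its foot must be clamped; a torque of 0.3 N m tells the stop, much more would slip the mill in the jaws. It does not rise or fall as it turns.
- salt: Salt shaker, 44 mm across, 90 mm high, standing near the work: leave it alone. Origin at the centre of its underside.
- jar: Jam jar, 65 mm across, 86 mm high, standing near the work: leave it alone. Origin at the centre of its underside.
- lemon: Lemon, 78 mm long, 55 mm thick, lying near the work: leave it alone. Origin at its underside.
Things that resemble listed ones, but are neither listed nor needed, are in the scene too. Leave any green or turquoise look-alike of the part that bears mill_center alone.

How it is judged:
On the way, in this order (a step that is already met when the one before it is completed fails the run):
1. the chuck is opened wide enough for the mill (value of joint sleeve below 0.6 rad), for 0.1 s.
2. the mill stands upright on the seat between the open jaws (horizontal distance between mill_foot and chuck_seat below 0.012 m and z of mill_foot in the frame of chuck_seat below 0.005 m and angle between mill_foot's own z axis and vertical below 0.1 rad), for 0.2 s.
3. all three jaws press on the mill while its head is still loose (contact force between each of jaw_a, jaw_b, jaw_c and mill above 3 N and value of joint mill_head above 0.3 rad), for 0.2 s.
4. the head is turned home against its stop (value of joint mill_head below 0.1 rad), for 0.1 s.
At the end, for the whole second after the job is handed in: The mill stands upright (within 0.08 rad) on the chuck's seat, centred within 6 mm and no more than 5 mm above it, with each of the three jaws pressing on it with more than 3 N; its head is within 0.1 rad of its stop; the salt shaker, the jam jar and the lemon are within 30 mm of where they were (value of joint mill_head below 0.1 rad and contact force between each of jaw_a, jaw_b, jaw_c and mill above 3 N and horizontal distance between mill_foot and chuck_seat below 0.006 m and z of mill_foot in the frame of chuck_seat below 0.005 m and angle between mill_foot's own z axis and vertical below 0.08 rad and linear speed of each of salt, jar below 0.02 m/s and distance of each of salt, jar, lemon from where it was at the start of the episode below 0.03 m); the robot touches nothing.
It fails at once if the mill is tipped over (more than 0.7 rad) (angle between mill_foot's own z axis and vertical above 0.7 rad).
It fails at once if the salt shaker, the jam jar or the lemon is shifted by more than 30 mm (distance of any of salt, jar, lemon from where it was at the start of the episode above 0.03 m).
It also fails if it takes over 72 s, if anything falls off the work surface, if the arm or the gripper's body presses on something with over 40 N, if the wrist force passes 120 N, or if a joint passes its speed limit or range.

## Working session

There is one attempt and no reset: what is moved stays moved. The work goes in short steps, Python scripts to look and compute and a tool call to move; the robot and the scene stay as the last step left them, time stands still between calls to the robot, and variables do not carry over. Pictures are saved under pics/ and viewed, about 8 in all and at most 12, crops included, and the job is handed in when it is done.

Besides the shell and the picture viewer there is one more tool, called as name([rows], argument=value, ...), one row to a line, values as JSON. play_rows: Moves the arm, as the interface text tells. Its arguments: {"type":"object","properties":{"targets":{"type":"array","items":{"type":"array","items":{"type":"array","items":{"type":"number"}}}},"grip":{"type":"number"},"newtons":{"type":"number"}},"required":["targets"]}

```bash
ls; mkdir -p pics; cat > h.py <<'E'
import numpy as np, cv2
from scipy.spatial.transform import Rotation as R
from station import arm, cams, job_done, finder
def Rm(a):
    a=np.array(a,float)
    if a.shape==(3,3): return a
    return R.from_euler('xyz',a).as_matrix() if a.size==3 else R.from_quat(a).as_matrix()
def cloud(d,p):
    K=np.array(p['intrinsics']);v,u=np.mgrid[:d.shape[0],:d.shape[1]]
    P=np.stack([(u-K[0,2])/K[0,0]*d,(v-K[1,2])/K[1,1]*d,d],-1)
    return P@Rm(p['attitude']).T+np.array(p['position'])
def save(n,im): cv2.imwrite('pics/'+n,im[...,::-1])
E
python3 - <<'E'
from h import *
s=arm.get_state(); print({k:np.round(v,3).tolist() for k,v in s.items()}, arm.tcp_to_tips)
ims=[]
for c in ['top','side']:
    im,d=cams.grab_frame(c); p=cams.camera_params(c); ims.append(im); print(c,p)
    np.savez(c+'.npz',im=im,d=d,P=cloud(d,p))
    for q in ['chuck','lever_grip','mill_center','salt','jar','lemon']:
        try: print(q,[(np.round(r['xyz'],3).tolist(),round(r['score'],2)) for r in finder.find_in(c,q)[:4]])
        except Exception as e: print(q,e)
    save(c+'0.png',im)
E
```

```text
pics
{'t': 0.0, 'q': [1.531, 0.359, 0.011, -0.0, -1.224, -0.288], 'qd': [-0.0, 0.001, -0.001, -0.0, 0.0, -0.0], 'joint_efforts': [-0.001, -58.272, 29.304, 6.997, 0.007, -0.0], 'eef_pos': [0.217, 0.639, 0.404], 'ee_rot': [3.14, -0.0, -0.328], 'force': [-0.09, -0.23, -0.095], 'moment': [-0.028, 0.004, -0.023], 'width': 0.088} 0.1781
top {'intrinsics': array([[384.11099875,   0.        , 320.67117704],
       [  0.        , 384.11099875, 198.59758924],
       [  0.        ,   0.        ,   1.        ]]), 'position': array([ 0.52031141, -0.03693525,  1.1517088 ]), 'attitude': array([-3.04324516,  0.00339573, -1.57000606])}
chuck [([0.591, 0.152, 0.023], 0.64)]
lever_grip [([0.585, 0.165, 0.015], 0.74)]
mill_center [([0.499, -0.177, 0.148], 0.87), ([0.596, -0.208, 0.147], 0.76), ([0.594, -0.303, 0.142], 0.7)]
salt [([0.74, -0.07, 0.078], 0.76), ([0.602, -0.208, 0.154], 0.7)]
jar [([0.729, -0.189, 0.085], 0.9)]
lemon [([0.749, 0.224, 0.044], 0.69)]
side {'intrinsics': array([[389.40307553,   0.        , 317.60388317],
       [  0.        , 389.40307553, 192.45700395],
       [  0.        ,   0.        ,   1.        ]]), 'position': array([0.72227531, 0.68035939, 0.59174466]), 'attitude': array([-2.1322416 , -0.01216977,  3.02263603])}
chuck [([0.599, 0.175, 0.02], 0.82), ([0.599, -0.195, 0.082], 0.48)]
lever_grip [([0.579, 0.198, 0.018], 0.96)]
mill_center [([0.605, -0.196, 0.078], 0.83), ([0.504, -0.17, 0.079], 0.77), ([0.616, -0.303, 0.126], 0.63)]
salt [([0.747, -0.063, 0.052], 0.64), ([0.577, 0.2, 0.021], 0.45)]
jar [([0.738, -0.17, 0.066], 0.81)]
lemon [([0.751, 0.241, 0.047], 0.58)]
```

```bash
python3 - <<'E'
from h import *
a=np.load('top.npz')['im'];b=np.load('side.npz')['im']
save('both.png',cv2.resize(np.vstack([a,b]),(480,600)) if 0 else np.vstack([cv2.resize(a[:, :],(480,300)),cv2.resize(b,(480,300))]))
P=np.load('top.npz')['P']; im=a
# fits of circles: mill tops
for n in ['top','side']:
    z=np.load(n+'.npz');P=z['P'];im=z['im']
    for c in [(.5,-.175),(.597,-.203),(.6,-.303)]:
        m=(np.hypot(P[...,0]-c[0],P[...,1]-c[1])<.04)&(P[...,2]>.11)
        print(n,c,m.sum(),np.round(P[m].max(0),3),np.round(P[m].min(0),3),np.median(im[m],0), np.argwhere(m).mean(0).round() if m.any() else '')
E
```

```text
top (0.5, -0.175) 300 [ 0.519 -0.164  0.174] [ 0.473 -0.212  0.113] [ 39. 111.  55.] [246. 380.]
top (0.597, -0.203) 295 [ 0.627 -0.19   0.173] [ 0.578 -0.237  0.115] [69. 46. 28.] [205. 389.]
top (0.6, -0.303) 309 [ 0.63  -0.291  0.173] [ 0.581 -0.339  0.112] [ 31. 120. 114.] [205. 427.]
side (0.5, -0.175) 389 [ 0.521 -0.161  0.17 ] [ 0.474 -0.198  0.11 ] [51. 85. 48.] [160. 362.]
side (0.597, -0.203) 375 [ 0.628 -0.188  0.17 ] [ 0.58  -0.225  0.11 ] [63. 48. 35.] [157. 320.]
side (0.6, -0.303) 263 [ 0.63  -0.289  0.169] [ 0.582 -0.324  0.11 ] [50. 94. 86.] [140. 314.]
```

View pics/both.png

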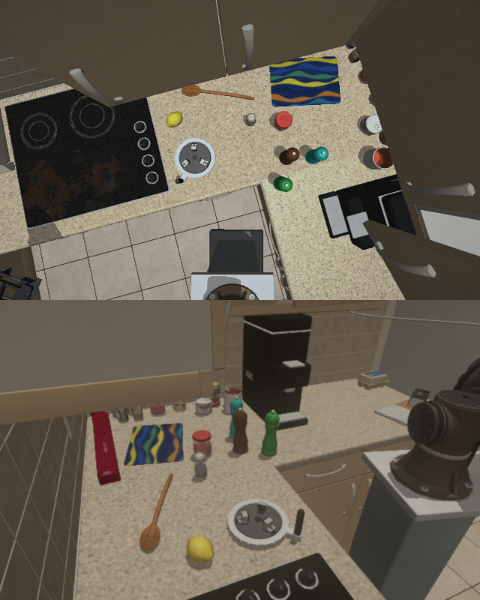

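Three mills show: green (top image, 640-wide px 380,246), brown (389,205) and turquoise (427,205). Brown is the dark-wood one meant. I'll confirm it in a crop and measure the chuck.

```bash
python3 - <<'E'
from h import *
from scipy.optimize import least_squares
for n in ['top','side']:
    z=np.load(n+'.npz');P=z['P'];im=z['im']
    near=np.hypot(P[...,0]-.592,P[...,1]-.158)<.15
    ring=near&(P[...,2]>.011)&(P[...,2]<.024)
    pts=cv2.convexHull(P[ring][:,:2].astype(np.float32))[:,0]
    f=least_squares(lambda c:np.hypot(pts[:,0]-c[0],pts[:,1]-c[1])-.0815,[.592,.158],loss='soft_l1',f_scale=.002)
    print(n,'ring',f.x,ring.sum(),np.round(np.abs(f.fun).max(),4))
    c=f.x
    hi=near&(P[...,2]>.05)
    r=np.hypot(P[...,0]-c[0],P[...,1]-c[1])
    post=hi&(r>.085)&(r<.13)
    print('post',post.sum(),np.round(P[post].min(0),3),np.round(P[post].max(0),3),np.round(np.median(P[post],0),3))
    jw=(r<.07)&(P[...,2]>.035)&(P[...,2]<.06)
    ang=np.degrees(np.arctan2(P[...,1]-c[1],P[...,0]-c[0]))
    h,e=np.histogram(ang[jw],36,(-180,180)); print('jaw ang',[(int(a),int(k)) for a,k in zip(e,h) if k])
    for k,q in [('lemon',(.75,.23)),('salt',(.745,-.065)),('jar',(.735,-.18))]:
        m=(np.hypot(P[...,0]-q[0],P[...,1]-q[1])<.06)&(P[...,2]>.02); print(k,np.round(P[m].min(0),3),np.round(P[m].max(0),3))
a=np.load('top.npz')['im'];b=np.load('side.npz')['im']
save('crop.png',np.hstack([cv2.resize(a[170:280,190:300],(390,390),interpolation=3),cv2.resize(a[160:270,350:460],(390,390),interpolation=3)]))
E
```

```text
top ring [0.59362418 0.15612559] 1963 0.0703
post 9629 [0.499 0.156 0.05 ] [0.724 0.271 0.864] [0.714 0.195 0.761]
jaw ang [(-120, 15), (-110, 17), (-100, 13), (-90, 1), (-30, 7), (-20, 16), (-10, 13), (0, 6), (90, 2), (100, 8), (110, 10), (120, 10), (130, 9), (140, 6), (150, 1)]
lemon [0.69  0.178 0.022] [0.779 0.262 0.864]
salt [ 0.724 -0.101  0.028] [ 0.794 -0.01   0.768]
jar [ 0.705 -0.226  0.021] [ 0.769 -0.163  0.092]
side ring [0.59870758 0.14903909] 3652 0.0337
post 336 [0.501 0.194 0.051] [0.688 0.248 0.547] [0.516 0.208 0.09 ]
jaw ang [(-140, 8), (-130, 27), (-120, 27), (-110, 25), (-100, 10), (-20, 7), (-10, 27), (0, 24), (10, 49), (20, 1), (90, 1), (100, 38), (110, 30), (120, 32), (130, 21)]
lemon [0.721 0.205 0.02 ] [0.781 0.262 0.057]
salt [ 0.726 -0.084  0.02 ] [ 0.768 -0.049  0.09 ]
jar [ 0.705 -0.231  0.02 ] [ 0.773 -0.16   0.088]
```

View pics/crop.png

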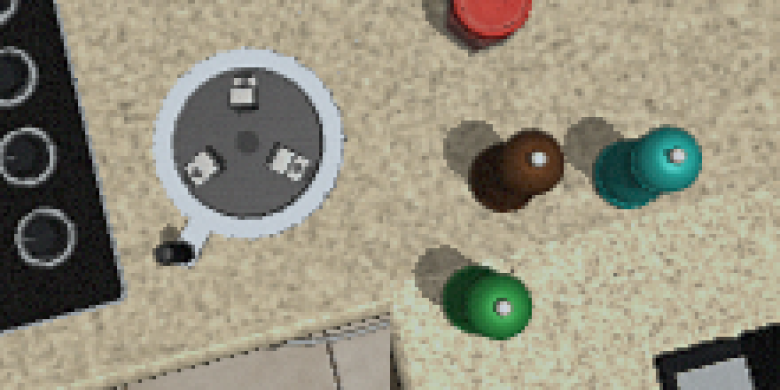

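Confirmed: the brown mill is the target (right crop, px 538,160), at about (0.603,-0.213). The chuck's centre is at left crop px 247,142, and its lever post is at px 175,250, near-left of the axis. I'm moving toward the lever.

```bash
cat >> h.py <<'E'
def plan(x,y,z,yawdeg):
    s=arm.get_state(); Rt=Rm(s['ee_rot']); d=Rt.T@(np.array([x,y,z])-s['eef_pos'])
    yaw=np.degrees(np.arctan2(Rt[1,0],Rt[0,0])); t=-((yawdeg-yaw+180)%360-180)
    print('t',round(s['t'],2),'pos',np.round(s['eef_pos'],4),'yaw',round(yaw,1),'F',np.round(s['force'],1),'M',np.round(s['moment'],2),'w',round(s['width'],4))
    print('shift',np.round(d,4),'turn',round(t,1),'rows>=',np.ceil(max(np.linalg.norm(d)/.0625,abs(t)/10.7)))
    return Rt
E
python3 -c "
from h import *
plan(.47,.19,.40,-34)"
```

```text
t 0.7 pos [0.2173 0.639  0.4047] yaw -18.8 F [0.  0.  0.3] M [-0.09 -0.02  0.03] w 0.0877
shift [0.3838 0.3438 0.0047] turn 15.2 rows>= 9.0
```

play_rows([
  [[0.06, 0.054, 0, 3], [0.12, 0.107, 0, 6], [0.18, 0.16, 0, 9], [0.23, 0.206, 0, 12], [0.27, 0.242, 0, 15]],
], grip=0)

```text
t: 1.32
eef_pos: [0.3712, 0.3648, 0.4051]
ee_rot: [-3.141, 0.0, -0.591]
force: [1.6, -0.7, 1.0]
width: 0.0877
```

play_rows([
  [[0.04, 0.036, 0, 0], [0.08, 0.071, 0, 0], [0.105, 0.093, 0, 0], [0.114, 0.101, 0, 0], [0.114, 0.101, 0, 0]],
])

```text
t: 1.95
eef_pos: [0.4094, 0.2191, 0.4049]
ee_rot: [-3.141, -0.0, -0.591]
force: [0.5, 1.0, -0.3]
width: 0.0874
```

```bash
python3 - <<'E'
from h import *
plan(.47,.19,.40,-34)
p=cams.camera_params('wrist'); im,d=cams.grab_frame('wrist'); P=cloud(d,p); np.savez('w1.npz',im=im,d=d,P=P); print(p['position'],p['attitude'])
save('w1.png',im)
print(finder.find_in('wrist','lever_grip'),finder.find_in('wrist','chuck'))
m=(P[...,2]>.08)&(P[...,2]<.1)&(np.hypot(P[...,0]-.512,P[...,1]-.208)<.05)&(d>0)
print('post',m.sum(),P[m].min(0),P[m].max(0),P[m].mean(0))
E
```

```text
t 1.95 pos [0.4094 0.2191 0.4049] yaw -33.8 F [ 0.5  1.  -0.3] M [ 0.06 -0.05  0.  ] w 0.0874
shift [ 0.0666 -0.0096  0.0049] turn 0.2 rows>= 2.0
[0.46964093 0.17719073 0.38514358] [ 2.86597579e+00  7.08052218e-04 -2.16158502e+00]
[{'xyz': [0.5432, 0.1943, 0.0197], 'score': 0.79}] [{'xyz': [0.5683, 0.1708, 0.0179], 'score': 0.78}, {'xyz': [0.539, 0.1923, 0.0144], 'score': 0.32}]
post 270 [0.49745921 0.18951536 0.08096267] [0.5144091  0.20643152 0.0945022 ] [0.50565828 0.19773286 0.09109616]
```

View pics/w1.png

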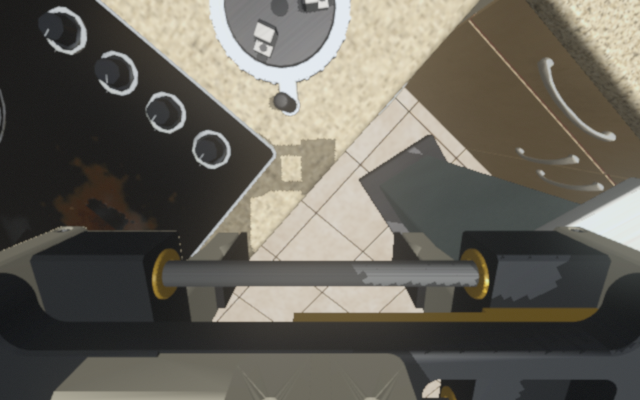

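```bash
python3 - <<'E'
from h import *
from scipy.optimize import least_squares
for n in ['w1','top','side']:
    z=np.load(n+'.npz');P=z['P'];c=np.array([.595,.152])
    for it in range(4):
        r=np.hypot(P[...,0]-c[0],P[...,1]-c[1]); a=np.arctan2(P[...,1]-c[1],P[...,0]-c[0])
        m=(r<.092)&(P[...,2]>.012)&(P[...,2]<.024)
        b=np.floor(a[m]/np.radians(6)).astype(int); q=P[m][:,:2]; rr=r[m]
        pts=np.array([q[b==k][rr[b==k].argmax()] for k in np.unique(b)])
        f=least_squares(lambda v:np.hypot(pts[:,0]-v[0],pts[:,1]-v[1])-v[2],[*c,.08],loss='soft_l1',f_scale=.001); c=f.x[:2]
    v=np.array([.506,.198])-c
    print(n,f.x.round(4),len(pts),np.median(abs(f.fun)).round(4),'post r',np.hypot(*v).round(4),np.degrees(np.arctan2(v[1],v[0])).round(1))
E
```

```text
w1 [0.5681 0.1691 0.0546] 60 0.0099 post r 0.0685 155.1
top [0.5987 0.1481 0.0793] 60 0.0005 post r 0.1053 151.7
side [0.6001 0.1486 0.0803] 60 0.0008 post r 0.1063 152.3
```

```bash
python3 -c "
from h import *
plan(.506,.198,.229,-28)"
```

```text
t 2.1 pos [0.4092 0.2203 0.4046] yaw -33.7 F [-0.2  0.4 -0.9] M [0.06 0.02 0.01] w 0.0878
shift [ 0.0929 -0.0352  0.1756] turn -5.7 rows>= 4.0
```

play_rows([
  [[0.045, -0.017, 0.02, -3], [0.085, -0.032, 0.06, -6], [0.093, -0.035, 0.11, -6], [0.093, -0.035, 0.15, -6], [0.093, -0.035, 0.165, -6]],
])

```text
t: 2.72
eef_pos: [0.5054, 0.1971, 0.237]
ee_rot: [3.137, 0.002, -0.484]
force: [-0.2, 0.0, 1.0]
width: 0.0877
```

```bash
python3 - <<'E'
from h import *
plan(.506,.198,.229,-28)
im,d=cams.grab_frame('wrist'); save('w2.png',im)
E
```

```text
t 2.73 pos [0.5054 0.1971 0.237 ] yaw -27.7 F [-0.2  0.   1. ] M [-0.02 -0.   -0.01] w 0.0877
shift [ 0.0001 -0.0011  0.008 ] turn 0.3 rows>= 1.0
```

View pics/w2.png

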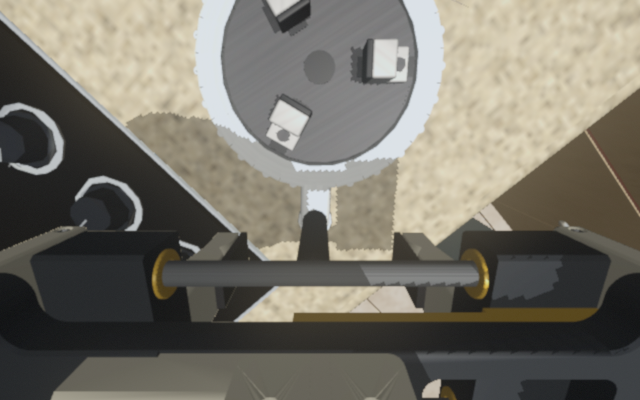

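The post (px 316,240) is centred between the fingers, so I'm closing on it.

play_rows([
  [[0, 0, 0.008, 0], [0, 0, 0.008, 0], [0, 0, 0.008, 0], [0, 0, 0.008, 0], [0, 0, 0.008, 0]],
], grip=255, newtons=25)

```text
t: 3.4
eef_pos: [0.5061, 0.1968, 0.2322]
ee_rot: [-3.141, -0.0, -0.485]
force: [-0.7, -0.7, 0.1]
width: 0.0428
```

```bash
cat >> h.py <<'E'
C=np.array([.599,.148])
def arc(degs,r=.105):
    # rows rotating CCW about C by degs from measured pose, in tool axes
    s=arm.get_state(); Rt=Rm(s['ee_rot']); p=s['eef_pos'][:2]; v=np.array(p)-C
    print('t',s['t'],'pos',np.round(s['eef_pos'],4),'r',np.hypot(*v).round(4),'ang',np.degrees(np.arctan2(v[1],v[0])).round(1),'yaw',np.degrees(np.arctan2(Rt[1,0],Rt[0,0])).round(1),'F',np.round(s['force'],1),'M',np.round(s['moment'],2),'w',round(s['width'],4))
    a0=np.arctan2(v[1],v[0]); rr=np.hypot(*v)
    for g in degs:
        a=a0+np.radians(g); d=Rt.T@np.array([*(C+rr*np.array([np.cos(a),np.sin(a)])-p),0])
        print('[%.4f, %.4f, 0, %g]'%(d[0],d[1],-g))
E
python3 -c "
from h import *
arc([6,13,20,27,34])"
```

```text
t 3.4 pos [0.5061 0.1968 0.2322] r 0.105 ang 152.3 yaw -27.8 F [-0.7 -0.7  0.1] M [-0.04  0.01  0.02] w 0.0428
[0.0006, 0.0110, 0, -6]
[0.0027, 0.0236, 0, -13]
[0.0064, 0.0359, 0, -20]
[0.0115, 0.0476, 0, -27]
[0.0180, 0.0587, 0, -34]
```

play_rows([
  [[0, 0, 0, 0], [0, 0, 0, 0], [0, 0, 0, 0], [0, 0, 0, 0]],
])

```text
t: 3.9
eef_pos: [0.5063, 0.1977, 0.2317]
ee_rot: [-3.14, -0.0, -0.484]
force: [0.3, 6.3, -2.8]
width: 0.0174
```

play_rows([
  [[0.0006, 0.011, 0, -6], [0.0027, 0.0236, 0, -13], [0.0064, 0.036, 0, -20], [0.0115, 0.0476, 0, -27], [0.018, 0.0587, 0, -34]],
])

```text
t: 4.53
eef_pos: [0.4942, 0.1368, 0.2317]
ee_rot: [-3.14, -0.0, 0.113]
force: [-2.6, 6.9, -0.9]
width: 0.0174
```

```bash
python3 -c "
from h import *
arc([6,13,20,26,32])"
```

```text
t 4.525 pos [0.4942 0.1368 0.2317] r 0.1054 ang -173.9 yaw 6.5 F [-2.6  6.9 -0.9] M [2.29 0.9  0.11] w 0.0174
[0.0005, 0.0110, 0, -6]
[0.0025, 0.0237, 0, -13]
[0.0061, 0.0361, 0, -20]
[0.0104, 0.0463, 0, -26]
[0.0156, 0.0560, 0, -32]
```

play_rows([
  [[0.0005, 0.011, 0, -6], [0.0025, 0.0237, 0, -13], [0.0061, 0.0361, 0, -20], [0.0104, 0.0463, 0, -26], [0.0156, 0.056, 0, -32]],
])

```text
t: 5.15
eef_pos: [0.5159, 0.0826, 0.2317]
ee_rot: [-3.141, -0.0, 0.671]
force: [-4.0, 7.3, 1.5]
width: 0.017
```

play_rows([
  [[0, 0, 0, 0], [0, 0, 0, 0]],
])

```text
t: 5.4
eef_pos: [0.5162, 0.0823, 0.2317]
ee_rot: [3.141, 0.0, 0.665]
force: [2.2, -2.8, -0.6]
width: 0.017
```

play_rows([
  [[0, 0, 0, 0], [0, 0, 0, 0], [0, 0, 0, 0], [0, 0, 0, 0], [0, 0, 0, 0]],
], grip=0)

```text
t: 6.02
eef_pos: [0.5161, 0.0825, 0.2316]
ee_rot: [-3.142, 0.0, 0.667]
force: [-0.1, 0.7, -0.2]
width: 0.062
```

```bash
python3 -c "
from h import *
arc([0]); plan(.603,-.213,.40,-52)"
```

```text
t 6.025 pos [0.5161 0.0825 0.2316] r 0.1057 ang -141.7 yaw 38.2 F [-0.1  0.7 -0.2] M [-0.06 -0.03 -0.04] w 0.062
[0.0000, 0.0000, 0, 0]
t 6.03 pos [0.5161 0.0825 0.2316] yaw 38.2 F [-0.1  0.7 -0.2] M [-0.06 -0.03 -0.04] w 0.062
shift [-0.1145  0.2859 -0.1684] turn 90.2 rows>= 9.0
```

play_rows([
  [[0, 0, -0.05, 0], [0, 0, -0.1, 0], [-0.01, 0.03, -0.15, 10], [-0.035, 0.08, -0.18, 20], [-0.055, 0.135, -0.18, 30]],
])

```text
t: 6.65
eef_pos: [0.5569, -0.0587, 0.4153]
ee_rot: [-3.141, -0.006, 0.14]
force: [0.3, 0.4, -0.6]
width: 0.0876
```

```bash
python3 -c "
from h import *
plan(.603,-.213,.41,-52)"
```

```text
t 6.65 pos [ 0.5569 -0.0587  0.4153] yaw 8.0 F [ 0.3  0.4 -0.6] M [ 0.05 -0.2  -0.02] w 0.0876
shift [0.0241 0.1592 0.0054] turn 60.0 rows>= 6.0
```

play_rows([
  [[0.005, 0.04, 0, 10.5], [0.01, 0.08, 0, 21], [0.015, 0.115, 0, 31.5], [0.02, 0.145, 0, 42], [0.024, 0.159, 0, 52]],
])

```text
t: 7.28
eef_pos: [0.603, -0.2132, 0.4112]
ee_rot: [3.141, 0.001, -0.772]
force: [-0.3, -0.5, -0.6]
width: 0.0875
```

play_rows([
  [[0, 0, 0, 7], [0, 0, 0, 7]],
])

```text
t: 7.52
eef_pos: [0.6029, -0.2118, 0.4113]
ee_rot: [3.141, 0.0, -0.886]
force: [-0.7, 1.1, -0.5]
width: 0.0874
```

```bash
python3 - <<'E'
from h import *
plan(.603,-.213,.321,-52)
p=cams.camera_params('wrist'); im,d=cams.grab_frame('wrist'); P=cloud(d,p); save('w3.png',im)
for c in [(.603,-.213),(.497,-.187),(.605,-.315)]:
    for lo,hi in [(.13,.18),(.135,.15)]:
        m=(np.hypot(P[...,0]-c[0],P[...,1]-c[1])<.045)&(P[...,2]>lo)&(P[...,2]<hi)&(d>.05)
        if m.any(): print(c,m.sum(),P[m].min(0).round(4),P[m].max(0).round(4),np.median(im[m],0))
E
```

```text
t 7.53 pos [ 0.6029 -0.2118  0.4113] yaw -50.8 F [-0.7  1.1 -0.5] M [ 0.05 -0.    0.03] w 0.0874
shift [0.0011 0.0006 0.0903] turn 1.2 rows>= 2.0
(0.603, -0.213) 2245 [ 0.5774 -0.2412  0.1313] [ 0.6264 -0.1922  0.1714] [98. 75. 54.]
(0.603, -0.213) 687 [ 0.5774 -0.2412  0.1352] [ 0.6264 -0.1922  0.15  ] [91. 72. 54.]
(0.497, -0.187) 803 [ 0.474  -0.2108  0.1305] [ 0.515  -0.1655  0.1719] [ 50. 168.  79.]
(0.497, -0.187) 79 [ 0.474  -0.195   0.1406] [ 0.5134 -0.1655  0.1499] [ 52. 117.  61.]
(0.605, -0.315) 2901 [ 0.5787 -0.3429  0.1321] [ 0.6281 -0.2933  0.1723] [ 59. 173. 164.]
(0.605, -0.315) 862 [ 0.5787 -0.3429  0.1353] [ 0.6281 -0.2933  0.15  ] [ 67. 142. 132.]
```

View pics/w3.png

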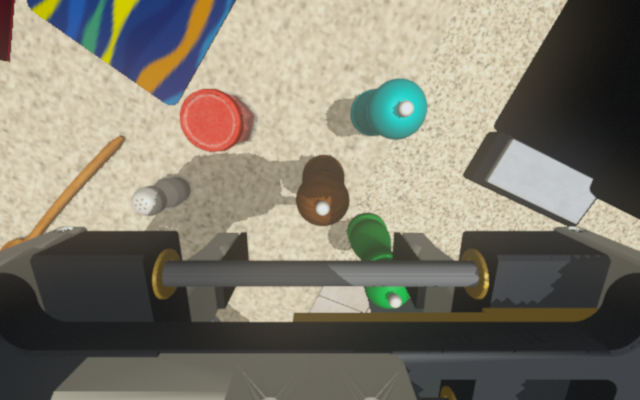

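The brown head (px 322,195) is dark wood with a metal button. Its centre is about (0.602,-0.2155). The green and turquoise mills are clear of the finger line, so I'm descending.

```bash
python3 -c "
from h import *
plan(.602,-.2155,.301,-52)"
```

```text
t 7.58 pos [ 0.6028 -0.2116  0.4115] yaw -50.6 F [ 0.4 -0.1 -0.3] M [ 0.07 -0.02  0.01] w 0.0875
shift [0.0025 0.0031 0.1105] turn 1.4 rows>= 2.0
```

play_rows([
  [[0.0025, 0.003, 0.03, 0], [0.0025, 0.003, 0.065, 0], [0.0025, 0.003, 0.095, 0], [0.0025, 0.003, 0.11, 0], [0.0025, 0.003, 0.11, 0]],
])

```text
t: 8.2
eef_pos: [0.6021, -0.2152, 0.301]
ee_rot: [3.14, 0.001, -0.885]
force: [-0.1, -0.2, 0.2]
width: 0.0877
```

play_rows([
  [[0, 0, 0, 0], [0, 0, 0, 0], [0, 0, 0, 0], [0, 0, 0, 0], [0, 0, 0, 0]],
], grip=255, newtons=25)

```text
t: 8.82
eef_pos: [0.6023, -0.2154, 0.3019]
ee_rot: [-3.141, -0.0, -0.886]
force: [0.5, -0.5, 0.3]
width: 0.0469
```

play_rows([
  [[0, 0, 0, 0], [0, 0, 0, 0], [0, 0, 0, 0]],
])

```text
t: 9.2
eef_pos: [0.6023, -0.2154, 0.3019]
ee_rot: [-3.141, -0.0, -0.886]
force: [-0.2, 0.6, 2.5]
width: 0.0471
```

```bash
python3 - <<'E'
from h import *
plan(.602,-.2155,.50,-52)
im,d=cams.grab_frame('side'); P=cloud(d,cams.camera_params('side'))
save('s1.png',cv2.resize(im[120:340,180:500],(640,440)))
E
```

```text
t 9.2 pos [ 0.6023 -0.2154  0.3019] yaw -50.8 F [-0.2  0.6  2.5] M [ 0.05 -0.06  0.01] w 0.0471
shift [-0.      0.0003 -0.1981] turn 1.2 rows>= 4.0
```

View pics/s1.png

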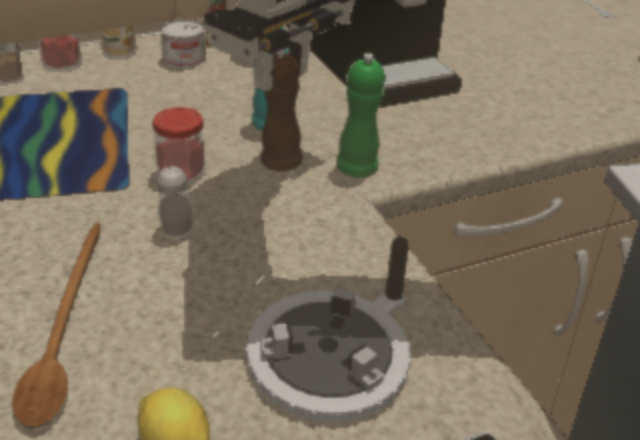

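The brown mill is held (width 47 mm) and the jaws are visibly open. Lifting and carrying it to the chuck.

play_rows([
  [[0, 0, -0.015, 0], [0, 0, -0.04, 0], [0, 0, -0.07, 0], [0, 0, -0.09, 0], [0, 0, -0.095, 0]],
])

```text
t: 9.88
eef_pos: [0.6022, -0.2154, 0.3986]
ee_rot: [-3.14, -0.002, -0.886]
force: [-0.2, -0.1, -2.1]
width: 0.0472
```

```bash
python3 -c "
from h import *
plan(.599,.148,.397,-50.8)"
```

```text
t 9.88 pos [ 0.6022 -0.2154  0.3986] yaw -50.8 F [-0.2 -0.1 -2.1] M [ 0.05 -0.05  0.01] w 0.0472
shift [-0.2836 -0.2273  0.0015] turn 0.0 rows>= 6.0
```

play_rows([
  [[-0.02, -0.016, 0, 0], [-0.05, -0.04, 0, 0], [-0.085, -0.068, 0, 0], [-0.12, -0.096, 0, 0], [-0.155, -0.124, 0, 0]],
])

```text
t: 10.5
eef_pos: [0.5997, -0.0155, 0.3958]
ee_rot: [3.14, 0.001, -0.887]
force: [1.2, 0.1, -2.6]
width: 0.0465
```

play_rows([
  [[-0.035, -0.028, 0, 0], [-0.07, -0.056, 0, 0], [-0.1, -0.08, 0, 0], [-0.12, -0.097, 0, 0], [-0.129, -0.103, 0, 0]],
])

```text
t: 11.12
eef_pos: [0.5981, 0.1495, 0.3957]
ee_rot: [3.14, 0.001, -0.885]
force: [0.0, -0.4, -1.6]
width: 0.0466
```

play_rows([
  [[0, 0, 0, 0], [0, 0, 0, 0]],
])

```text
t: 11.38
eef_pos: [0.5984, 0.1473, 0.3965]
ee_rot: [3.141, 0.0, -0.887]
force: [0.2, -0.2, -1.6]
width: 0.0469
```

```bash
python3 - <<'E'
from h import *
plan(.599,.148,.322,-50.8)
for c in ['top','side']:
    im,d=cams.grab_frame(c); P=cloud(d,cams.camera_params(c)); 
    if c=='side': save('s2.png',cv2.resize(im[180:360,240:440],(600,540)))
    x=P[(np.hypot(P[...,0]-.599,P[...,1]-.148)<.045)&(P[...,2]>.09)&(P[...,2]<.14)&(d>0)]
    if len(x): print(c,len(x),x.min(0),x.max(0))
    # ring recheck
    r=np.hypot(P[...,0]-.599,P[...,1]-.148)
E
```

```text
t 11.38 pos [0.5984 0.1473 0.3965] yaw -50.8 F [ 0.2 -0.2 -1.6] M [-0.01  0.01  0.02] w 0.0469
shift [-0.0001 -0.001   0.0745] turn -0.0 rows>= 2.0
top 2 [0.6190404  0.13527624 0.10710899] [0.62219192 0.13803564 0.1394096 ]
side 604 [0.57025642 0.1327957  0.09430874] [0.62648178 0.17774018 0.13996783]
```

View pics/s2.png

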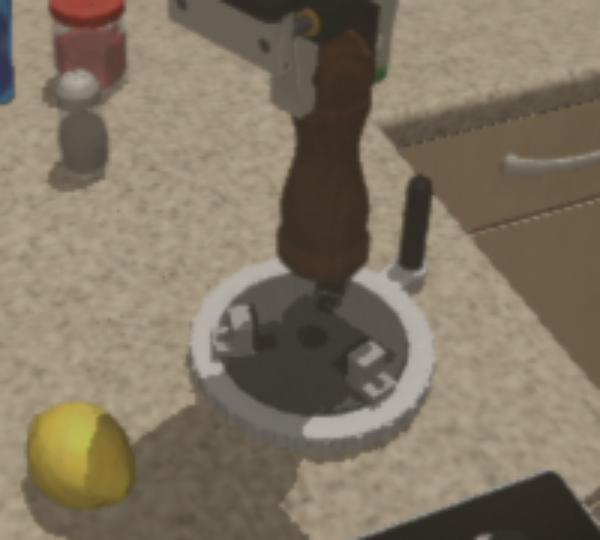

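The mill hangs upright above the seat: its foot's x range centres on 0.598, and the seat is at 0.599. Lowering it.

play_rows([
  [[0, -0.001, 0.02, 0], [0, -0.001, 0.04, 0], [0, -0.001, 0.055, 0], [0, -0.001, 0.065, 0], [0, -0.001, 0.07, 0]],
])

```text
t: 12.1
eef_pos: [0.5993, 0.1486, 0.3263]
ee_rot: [3.141, -0.0, -0.886]
force: [-1.4, -0.9, -1.7]
width: 0.0469
```

play_rows([
  [[0, 0, 0.0015, 0], [0, 0, 0.003, 0], [0, 0, 0.0045, 0], [0, 0, 0.0045, 0], [0, 0, 0.0045, 0]],
])

```text
t: 12.72
eef_pos: [0.5993, 0.1488, 0.3223]
ee_rot: [-3.141, -0.0, -0.886]
force: [0.7, -0.5, -2.0]
width: 0.0469
```

play_rows([
  [[0, 0, 0.001, 0], [0, 0, 0.002, 0], [0, 0, 0.002, 0]],
])

```text
t: 13.1
eef_pos: [0.5997, 0.1489, 0.3218]
ee_rot: [-3.14, -0.001, -0.886]
force: [-0.5, -0.1, 6.4]
width: 0.0467
```

Seated (+6.4 N). Releasing and raising.

play_rows([
  [[0, 0, 0, 0], [0, 0, 0, 0], [0, 0, 0, 0], [0, 0, 0, 0], [0, 0, 0, 0]],
], grip=0)

```text
t: 13.72
eef_pos: [0.5992, 0.1488, 0.32]
ee_rot: [3.141, 0.0, -0.886]
force: [-1.4, 0.6, 0.3]
width: 0.0865
```

play_rows([
  [[0, 0, -0.02, 0], [0, 0, -0.05, 0], [0, 0, -0.09, 0], [0, 0, -0.11, 0], [0, 0, -0.12, 0]],
])

```text
t: 14.35
eef_pos: [0.5993, 0.1488, 0.4414]
ee_rot: [-3.14, -0.0, -0.886]
force: [-0.2, -0.6, -0.3]
width: 0.0876
```

```bash
python3 - <<'E'
from h import *
v=(C+.105*np.array([np.cos(np.radians(218.3)),np.sin(np.radians(218.3))])); print(v)
plan(*v,.44,38)
plan(*(C+.15*np.array([np.cos(np.radians(218.3)),np.sin(np.radians(218.3))])),.44,38)
im,d=cams.grab_frame('side'); P=cloud(d,cams.camera_params('side'))
for lo,hi in [(.03,.05),(.08,.1),(.15,.17),(.17,.21)]:
    x=P[(np.hypot(P[...,0]-.599,P[...,1]-.148)<.05)&(P[...,2]>lo)&(P[...,2]<hi)&(d>0)]
    print(lo,len(x),x.min(0).round(4),x.max(0).round(4))
E
```

```text
[0.51659848 0.0829232 ]
t 14.35 pos [0.5993 0.1488 0.4414] yaw -50.8 F [-0.2 -0.6 -0.3] M [ 0.04 -0.02 -0.05] w 0.0876
shift [-0.0012  0.1057  0.0012] turn -88.8 rows>= 9.0
t 14.35 pos [0.5993 0.1488 0.4414] yaw -50.8 F [-0.2 -0.6 -0.3] M [ 0.04 -0.02 -0.05] w 0.0876
shift [-0.002   0.1507  0.0012] turn -88.8 rows>= 9.0
0.03 394 [0.5678 0.1394 0.03  ] [0.6485 0.1943 0.05  ]
0.08 224 [0.5783 0.1431 0.0801] [0.6218 0.1734 0.1   ]
0.15 304 [0.5784 0.1418 0.1502] [0.6263 0.175  0.17  ]
0.17 272 [0.582  0.1354 0.17  ] [0.621  0.1692 0.1902]
```

The mill stands upright in the open jaws. For the lever I'll use yaw −142°, so the wrist camera stays on the side away from the mill.

play_rows([
  [[0, 0.025, 0, 10.5], [0, 0.05, 0, 21], [0, 0.08, 0, 31.5], [0, 0.1, 0, 42], [-0.001, 0.106, 0, 52.5]],
])

```text
t: 15.02
eef_pos: [0.5154, 0.0817, 0.4393]
ee_rot: [3.14, -0.001, -1.809]
force: [0.4, 0.5, 0.4]
width: 0.0873
```

play_rows([
  [[0, 0, 0, 10], [0, 0, 0, 20], [0, 0, 0, 30], [0, 0, 0, 39], [0, 0, 0, 39]],
])

```text
t: 15.65
eef_pos: [0.5163, 0.0825, 0.4392]
ee_rot: [3.141, -0.001, -2.482]
force: [0.1, -0.1, -1.1]
width: 0.0877
```

```bash
python3 - <<'E'
from h import *
plan(.5166,.0829,.232,-142)
p=cams.camera_params('top'); im,d=cams.grab_frame('wrist'); P=cloud(d,cams.camera_params('wrist'))
m=(P[...,2]>.07)&(P[...,2]<.1)&(np.hypot(P[...,0]-.5166,P[...,1]-.083)<.05)&(d>.05)
print('post',m.sum(),P[m].min(0),P[m].max(0)) if m.any() else print('no post')
E
```

```text
t 15.65 pos [0.5163 0.0825 0.4392] yaw -142.2 F [ 0.1 -0.1 -1.1] M [ 0.13 -0.17  0.06] w 0.0877
shift [-8.000e-04  1.000e-04  2.072e-01] turn -0.2 rows>= 4.0
post 201 [0.50718258 0.07323027 0.07009031] [0.52455221 0.08994995 0.09414301]
```

Post centre measured at (0.516,0.082), as expected. Going down and gripping.

play_rows([
  [[0, 0, 0.055, 0], [0, 0, 0.11, 0], [0, 0, 0.16, 0], [0, 0, 0.195, 0], [0, 0, 0.207, 0]],
])

```text
t: 16.32
eef_pos: [0.5158, 0.0822, 0.231]
ee_rot: [3.141, -0.004, -2.481]
force: [0.1, -0.7, 0.2]
width: 0.0878
```

play_rows([
  [[0, 0, 0, 0], [0, 0, 0, 0], [0, 0, 0, 0], [0, 0, 0, 0], [0, 0, 0, 0]],
], grip=255, newtons=40)

```text
t: 16.95
eef_pos: [0.5165, 0.0826, 0.2336]
ee_rot: [-3.141, 0.001, -2.483]
force: [-0.3, -0.4, 1.1]
width: 0.0433
```

play_rows([
  [[0, 0, 0, 0], [0, 0, 0, 0], [0, 0, 0, 0], [0, 0, 0, 0], [0, 0, 0, 0]],
])

```text
t: 17.58
eef_pos: [0.5165, 0.0825, 0.2331]
ee_rot: [-3.142, -0.0, -2.483]
force: [0.1, -0.9, -1.0]
width: 0.0168
```

```bash
python3 -c "
from h import *
arc([-6,-12,-18,-24,-30])"
```

```text
t 17.575 pos [0.5165 0.0825 0.2331] r 0.1053 ang -141.5 yaw -142.3 F [ 0.1 -0.9 -1. ] M [-0.25 -0.35  0.05] w 0.0168
[-0.0004, 0.0110, 0, 6]
[-0.0020, 0.0219, 0, 12]
[-0.0047, 0.0326, 0, 18]
[-0.0086, 0.0429, 0, 24]
[-0.0134, 0.0528, 0, 30]
```

play_rows([
  [[-0.0004, 0.011, 0, 6], [-0.002, 0.0219, 0, 12], [-0.0047, 0.0326, 0, 18], [-0.0086, 0.0429, 0, 24], [-0.0134, 0.0528, 0, 30]],
])

```text
t: 18.2
eef_pos: [0.495, 0.1324, 0.2332]
ee_rot: [-3.141, 0.0, -3.01]
force: [6.1, -4.9, -3.9]
width: 0.017
```

```bash
python3 -c "
from h import *
arc([-3,-6,-9,-11,-13])"
```

```text
t 18.2 pos [0.495  0.1324 0.2332] r 0.1052 ang -171.5 yaw -172.5 F [ 6.1 -4.9 -3.9] M [-1.61 -2.23  0.02] w 0.017
[-0.0000, 0.0055, 0, 3]
[-0.0004, 0.0110, 0, 6]
[-0.0010, 0.0165, 0, 9]
[-0.0016, 0.0201, 0, 11]
[-0.0023, 0.0237, 0, 13]
```

play_rows([
  [[0, 0.0055, 0, 3], [-0.0004, 0.011, 0, 6], [-0.001, 0.0165, 0, 9], [-0.0016, 0.02, 0, 11], [-0.0023, 0.0237, 0, 13]],
])

```text
t: 18.82
eef_pos: [0.4942, 0.1559, 0.2331]
ee_rot: [-3.141, 0.0, 3.049]
force: [4.9, -5.5, -2.3]
width: 0.0169
```

```bash
python3 -c "
from h import *
arc([-1.5,-3,-4,-5,-6])"
```

```text
t 18.825 pos [0.4942 0.1559 0.2331] r 0.1051 ang 175.7 yaw 174.7 F [ 4.9 -5.5 -2.3] M [-1.95 -1.87  0.05] w 0.0169
[0.0000, 0.0028, 0, 1.5]
[-0.0000, 0.0055, 0, 3]
[-0.0001, 0.0073, 0, 4]
[-0.0002, 0.0092, 0, 5]
[-0.0004, 0.0110, 0, 6]
```

play_rows([
  [[0, 0.0028, 0, 1.5], [0, 0.0055, 0, 3], [0, 0.0064, 0, 3.5]],
])

```text
t: 19.2
eef_pos: [0.4949, 0.1622, 0.2331]
ee_rot: [-3.141, 0.0, 2.988]
force: [4.8, -6.1, -1.4]
width: 0.017
```

play_rows([
  [[0, 0.001, 0, 0.5], [0, 0.002, 0, 1]],
])

```text
t: 19.45
eef_pos: [0.4952, 0.164, 0.2331]
ee_rot: [-3.14, 0.0, 2.971]
force: [4.7, -7.2, -2.3]
width: 0.0172
```

play_rows([
  [[0, 0.001, 0, 0.5], [0, 0.002, 0, 1]],
])

```text
t: 19.7
eef_pos: [0.4955, 0.166, 0.2331]
ee_rot: [-3.14, 0.0, 2.953]
force: [4.9, -6.7, -1.9]
width: 0.0171
```

play_rows([
  [[0, 0.001, 0, 0.5], [0, 0.002, 0, 1], [0, 0.003, 0, 1.5]],
])

```text
t: 20.08
eef_pos: [0.496, 0.1689, 0.2331]
ee_rot: [-3.14, 0.0, 2.927]
force: [4.7, -7.1, -1.3]
width: 0.0167
```

play_rows([
  [[0, 0.001, 0, 0.5], [0, 0.002, 0, 1], [0, 0.003, 0, 1.5]],
])

```text
t: 20.45
eef_pos: [0.4967, 0.1717, 0.2331]
ee_rot: [-3.14, 0.0, 2.901]
force: [5.1, -7.2, -1.2]
width: 0.0173
```

play_rows([
  [[0, 0.001, 0, 0.5], [0, 0.002, 0, 1], [0, 0.003, 0, 1.5]],
])

```text
t: 20.82
eef_pos: [0.4974, 0.1745, 0.2331]
ee_rot: [-3.14, 0.0, 2.875]
force: [4.7, -6.7, -0.7]
width: 0.0171
```

```bash
python3 - <<'E'
from h import *
arc([-1.5])
im,d=cams.grab_frame('side'); P=cloud(d,cams.camera_params('side')); save('s3.png',cv2.resize(im[180:350,250:430],(600,567)))
for lo,hi in [(.03,.05),(.08,.1),(.15,.17),(.17,.21)]:
    x=P[(np.hypot(P[...,0]-.599,P[...,1]-.148)<.05)&(P[...,2]>lo)&(P[...,2]<hi)&(d>0)]
    print(lo,len(x),x.min(0).round(4),x.max(0).round(4))
E
```

```text
t 20.825 pos [0.4974 0.1745 0.2331] r 0.105 ang 165.4 yaw 164.7 F [ 4.7 -6.7 -0.7] M [-2.65 -2.07 -0.02] w 0.0171
[-0.0000, 0.0027, 0, 1.5]
0.03 478 [0.5675 0.1375 0.03  ] [0.6473 0.1923 0.05  ]
0.08 220 [0.5806 0.141  0.08  ] [0.6223 0.171  0.0998]
0.15 299 [0.5782 0.1372 0.1501] [0.6265 0.1729 0.17  ]
0.17 271 [0.5824 0.1345 0.17  ] [0.6221 0.1693 0.1899]
```

View pics/s3.png

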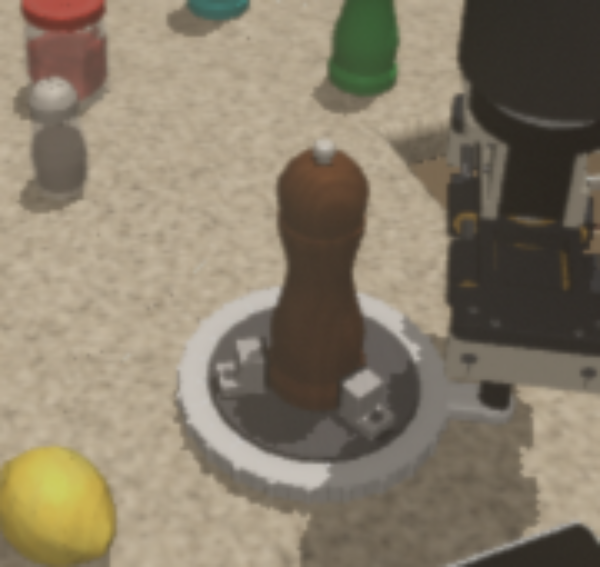

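The jaws are next to the foot (px 320,390), almost touching it. Continuing.

play_rows([
  [[0, 0.0014, 0, 0.8], [0, 0.0028, 0, 1.5], [0, 0.0028, 0, 1.5]],
])

```text
t: 21.25
eef_pos: [0.4981, 0.1771, 0.2331]
ee_rot: [-3.14, 0.0, 2.849]
force: [5.5, -8.1, -0.3]
width: 0.0172
```

play_rows([
  [[0, 0.0014, 0, 0.8], [0, 0.0028, 0, 1.5], [0, 0.0028, 0, 1.5]],
])

```text
t: 21.62
eef_pos: [0.4989, 0.1798, 0.2331]
ee_rot: [-3.14, 0.0, 2.822]
force: [5.4, -8.1, -1.3]
width: 0.0174
```

play_rows([
  [[0, 0.0014, 0, 0.8], [0, 0.0028, 0, 1.5], [0, 0.0028, 0, 1.5]],
])

```text
t: 22.0
eef_pos: [0.4997, 0.1821, 0.2331]
ee_rot: [-3.139, 0.0, 2.796]
force: [4.6, -10.0, 1.6]
width: 0.0172
```

play_rows([
  [[0, 0.0014, 0, 0.8], [0, 0.0028, 0, 1.5], [0, 0.0028, 0, 1.5]],
])

```text
t: 22.38
eef_pos: [0.5004, 0.1841, 0.2331]
ee_rot: [-3.137, 0.0, 2.77]
force: [5.2, -13.2, 2.5]
width: 0.0176
```

play_rows([
  [[0, 0.001, 0, 0.5], [0, 0.002, 0, 1], [0, 0.002, 0, 1]],
])

```text
t: 22.75
eef_pos: [0.5009, 0.1854, 0.2331]
ee_rot: [-3.136, -0.0, 2.753]
force: [5.3, -16.5, 3.8]
width: 0.0169
```

play_rows([
  [[0, 0.001, 0, 0.3], [0, 0.0025, 0, 0.6], [0, 0.0025, 0, 0.6]],
])

```text
t: 23.12
eef_pos: [0.5016, 0.187, 0.233]
ee_rot: [-3.134, -0.001, 2.742]
force: [4.1, -19.8, 6.3]
width: 0.0173
```

```bash
python3 - <<'E'
from h import *
arc([1])
im,d=cams.grab_frame('side'); P=cloud(d,cams.camera_params('side'))
for lo,hi in [(.03,.05),(.08,.1),(.15,.17),(.17,.21)]:
    x=P[(np.hypot(P[...,0]-.599,P[...,1]-.148)<.05)&(P[...,2]>lo)&(P[...,2]<hi)&(d>0)]
    print(lo,len(x),x.min(0).round(4),x.max(0).round(4))
E
```

```text
t 23.125 pos [0.5016 0.187  0.233 ] r 0.1049 ang 158.2 yaw 157.1 F [  4.1 -19.8   6.3] M [-6.82 -1.85  0.3 ] w 0.0173
[-0.0001, -0.0018, 0, -1]
0.03 463 [0.5683 0.1389 0.03  ] [0.6452 0.1917 0.0499]
0.08 220 [0.5803 0.1435 0.0802] [0.6235 0.1708 0.1   ]
0.15 304 [0.5806 0.1375 0.15  ] [0.6276 0.1733 0.17  ]
0.17 268 [0.5832 0.1342 0.17  ] [0.6232 0.168  0.1909]
```

Tangential push is about 20 N, so I'm releasing the lever.

play_rows([
  [[0, 0, 0, 0], [0, 0, 0, 0], [0, 0, 0, 0], [0, 0, 0, 0], [0, 0, 0, 0]],
], grip=0)

```text
t: 23.8
eef_pos: [0.5021, 0.1906, 0.2332]
ee_rot: [3.141, 0.0, 2.743]
force: [0.0, 0.1, 0.0]
width: 0.0617
```

play_rows([
  [[0, 0, -0.02, 0], [0, 0, -0.07, 0], [0, 0, -0.13, 0], [0, 0, -0.18, 0], [0, 0, -0.21, 0]],
])

```text
t: 24.42
eef_pos: [0.5021, 0.1904, 0.4463]
ee_rot: [3.138, 0.002, 2.743]
force: [0.1, -0.4, -0.7]
width: 0.0873
```

```bash
python3 - <<'E'
from h import *
plan(.599,.148,.44,-51)
plan(.599,.148,.44,90)
im,d=cams.grab_frame('side'); P=cloud(d,cams.camera_params('side'))
for lo,hi in [(.08,.1),(.15,.17),(.17,.21)]:
    x=P[(np.hypot(P[...,0]-.599,P[...,1]-.148)<.05)&(P[...,2]>lo)&(P[...,2]<hi)&(d>0)]
    print(lo,len(x),x.min(0).round(4),x.max(0).round(4))
x=P[(np.hypot(P[...,0]-.499,P[...,1]-.187)<.03)&(P[...,2]>.06)&(P[...,2]<.095)&(d>0)]
print('post',x.min(0).round(4),x.max(0).round(4))
E
```

```text
t 24.43 pos [0.5021 0.1904 0.4463] yaw 157.1 F [ 0.1 -0.4 -0.7] M [ 0.09 -0.22 -0.01] w 0.0873
shift [-0.1058 -0.0014  0.0065] turn -151.9 rows>= 15.0
t 24.43 pos [0.5021 0.1904 0.4463] yaw 157.1 F [ 0.1 -0.4 -0.7] M [ 0.09 -0.22 -0.01] w 0.0873
shift [-0.1058 -0.0014  0.0065] turn 67.1 rows>= 7.0
0.08 220 [0.5801 0.1439 0.0801] [0.6235 0.1713 0.1   ]
0.15 314 [0.5803 0.1356 0.15  ] [0.6279 0.1739 0.17  ]
0.17 261 [0.5834 0.135  0.1701] [0.6228 0.1672 0.1908]
post [0.4924 0.1772 0.0611] [0.5104 0.1929 0.093 ]
```

play_rows([
  [[-0.03, 0, 0, -10.5], [-0.06, -0.001, 0, -21], [-0.085, -0.001, 0, -31.5], [-0.1, -0.001, 0, -42], [-0.104, -0.001, 0, -52.5]],
])

```text
t: 25.1
eef_pos: [0.5982, 0.1486, 0.4423]
ee_rot: [3.142, -0.001, -2.619]
force: [-0.1, 0.0, -0.3]
width: 0.0877
```

play_rows([
  [[0, 0, 0, -10.5], [0, 0, 0, -21], [0, 0, 0, -31.5], [0, 0, 0, -42], [0, 0, 0, -52.5]],
])

```text
t: 25.72
eef_pos: [0.5974, 0.1491, 0.4427]
ee_rot: [3.141, -0.0, -1.702]
force: [1.0, -0.1, 0.1]
width: 0.0875
```

```bash
python3 - <<'E'
from h import *
plan(.601,.148,.322,-98)
im,d=cams.grab_frame('wrist'); P=cloud(d,cams.camera_params('wrist'))
for lo,hi in [(.145,.2),(.15,.17),(.187,.2)]:
    m=(np.hypot(P[...,0]-.601,P[...,1]-.148)<.045)&(P[...,2]>lo)&(P[...,2]<hi)&(d>.05); x=P[m]
    if len(x): print(lo,len(x),x.min(0).round(4),x.max(0).round(4),((x.min(0)+x.max(0))/2).round(4),np.argwhere(m).mean(0))
E
```

```text
t 25.73 pos [0.5974 0.1491 0.4427] yaw -97.5 F [ 1.  -0.1  0.1] M [ 0.14 -0.04 -0.02] w 0.0875
shift [ 0.0006 -0.0037  0.1207] turn 0.5 rows>= 2.0
0.145 2057 [0.5762 0.1218 0.1521] [0.6255 0.1709 0.1917] [0.6008 0.1464 0.1719] [198.2892562  315.68497812]
0.15 637 [0.5762 0.1218 0.1521] [0.6255 0.1709 0.17  ] [0.6008 0.1464 0.161 ] [191.00470958 316.01726845]
0.187 126 [0.5957 0.1408 0.1872] [0.6069 0.1516 0.1917] [0.6013 0.1462 0.1894] [207.35714286 314.53968254]
```

play_rows([
  [[0.0016, -0.0039, 0.03, 0], [0.0016, -0.0039, 0.07, 0], [0.0016, -0.0039, 0.105, 0], [0.0016, -0.0039, 0.12, 0], [0.0016, -0.0039, 0.12, 0]],
])

```text
t: 26.4
eef_pos: [0.6011, 0.1468, 0.3225]
ee_rot: [3.14, -0.001, -1.709]
force: [0.1, -1.0, 0.0]
width: 0.0875
```

play_rows([
  [[0, 0, 0, 0], [0, 0, 0, 0], [0, 0, 0, 0], [0, 0, 0, 0], [0, 0, 0, 0]],
], grip=255, newtons=20)

```text
t: 27.02
eef_pos: [0.6013, 0.1468, 0.3235]
ee_rot: [-3.141, 0.0, -1.708]
force: [0.3, -0.2, 1.6]
width: 0.0472
```

play_rows([
  [[0, 0, 0, 0], [0, 0, 0, 0], [0, 0, 0, 0]],
])

```text
t: 27.4
eef_pos: [0.6014, 0.1468, 0.3235]
ee_rot: [-3.141, 0.0, -1.708]
force: [0.8, -1.5, 3.5]
width: 0.0476
```

```bash
python3 -c "
from h import *
plan(.601,.147,.322,-98)"
```

```text
t 27.4 pos [0.6014 0.1468 0.3235] yaw -97.9 F [ 0.8 -1.5  3.5] M [-0.12 -0.4   0.05] w 0.0476
shift [-0.0002  0.0004  0.0015] turn 0.1 rows>= 1.0
```

play_rows([
  [[0, 0, 0, 4], [0, 0, 0, 8], [0, 0, 0, 12], [0, 0, 0, 16], [0, 0, 0, 20]],
])

```text
t: 28.02
eef_pos: [0.6013, 0.1468, 0.3235]
ee_rot: [-3.141, 0.0, -2.059]
force: [0.0, -0.5, 2.9]
width: 0.0478
```

```bash
python3 -c "
from h import *
plan(.601,.147,.322,-98)"
```

```text
t 28.02 pos [0.6013 0.1468 0.3235] yaw -118.0 F [ 0.  -0.5  2.9] M [-0.19 -0.33  0.17] w 0.0478
shift [-0.      0.0003  0.0015] turn -20.0 rows>= 2.0
```

play_rows([
  [[0, 0, 0, 3], [0, 0, 0, 6], [0, 0, 0, 9], [0, 0, 0, 11]],
])

```text
t: 28.52
eef_pos: [0.6012, 0.1468, 0.3234]
ee_rot: [-3.141, 0.0, -2.251]
force: [0.0, -0.7, 4.1]
width: 0.0476
```

```bash
python3 -c "
from h import *
plan(.601,.147,.322,-98)"
```

```text
t 28.52 pos [0.6012 0.1468 0.3234] yaw -128.9 F [ 0.  -0.7  4.1] M [-0.3  -0.27  0.1 ] w 0.0476
shift [-0.      0.0003  0.0014] turn -30.9 rows>= 3.0
```

play_rows([
  [[0, 0, 0, 2], [0, 0, 0, 4], [0, 0, 0, 5]],
])

```text
t: 28.9
eef_pos: [0.6012, 0.1468, 0.3234]
ee_rot: [-3.141, 0.0, -2.338]
force: [0.3, -1.1, 5.6]
width: 0.0473
```

```bash
python3 -c "
from h import *
plan(.601,.147,.322,-98)"
```

```text
t 28.9 pos [0.6012 0.1468 0.3234] yaw -134.0 F [ 0.3 -1.1  5.6] M [-0.36 -0.22  0.1 ] w 0.0473
shift [0.     0.0003 0.0014] turn -36.0 rows>= 4.0
```

play_rows([
  [[0, 0, 0, 2], [0, 0, 0, 4], [0, 0, 0, 5]],
])

```text
t: 29.28
eef_pos: [0.6012, 0.1468, 0.3234]
ee_rot: [-3.141, 0.0, -2.425]
force: [-0.3, -1.0, 5.0]
width: 0.0478
```

```bash
python3 -c "
from h import *
plan(.601,.147,.322,-98)"
```

```text
t 29.27 pos [0.6012 0.1468 0.3234] yaw -139.0 F [-0.3 -1.   5. ] M [-0.37 -0.25  0.07] w 0.0478
shift [0.     0.0003 0.0014] turn -41.0 rows>= 4.0
```

play_rows([
  [[0, 0, 0, 2], [0, 0, 0, 4], [0, 0, 0, 4]],
])

```text
t: 29.65
eef_pos: [0.6012, 0.1468, 0.3234]
ee_rot: [-3.141, 0.0, -2.495]
force: [-0.0, -1.2, 5.5]
width: 0.0473
```

```bash
python3 -c "
from h import *
plan(.601,.147,.322,-98)"
```

```text
t 29.65 pos [0.6012 0.1468 0.3234] yaw -143.0 F [-0.  -1.2  5.5] M [-0.44 -0.26 -0.03] w 0.0473
shift [0.     0.0003 0.0014] turn -45.0 rows>= 5.0
```

play_rows([
  [[0, 0, 0, 2], [0, 0, 0, 4], [0, 0, 0, 4]],
])

```text
t: 30.02
eef_pos: [0.6012, 0.1468, 0.3234]
ee_rot: [-3.141, 0.0, -2.565]
force: [-0.5, -1.3, 4.5]
width: 0.0478
```

```bash
python3 -c "
from h import *
plan(.601,.147,.322,-98)"
```

```text
t 30.02 pos [0.6012 0.1468 0.3234] yaw -147.0 F [-0.5 -1.3  4.5] M [-0.37 -0.19  0.01] w 0.0478
shift [0.0001 0.0003 0.0014] turn -49.0 rows>= 5.0
```

play_rows([
  [[0, 0, 0, 2], [0, 0, 0, 4], [0, 0, 0, 4]],
])

```text
t: 30.4
eef_pos: [0.6012, 0.1467, 0.3234]
ee_rot: [-3.141, 0.0, -2.635]
force: [0.2, -0.7, 5.4]
width: 0.0474
```

```bash
python3 -c "
from h import *
plan(.601,.147,.322,-98)"
```

```text
t 30.4 pos [0.6012 0.1467 0.3234] yaw -151.0 F [ 0.2 -0.7  5.4] M [-0.47 -0.2   0.02] w 0.0474
shift [0.0001 0.0003 0.0014] turn -53.0 rows>= 5.0
```

play_rows([
  [[0, 0, 0, 1.5], [0, 0, 0, 3], [0, 0, 0, 4.5]],
])

```text
t: 30.78
eef_pos: [0.6012, 0.1467, 0.3234]
ee_rot: [-3.141, 0.0, -2.713]
force: [-0.8, -1.0, 5.9]
width: 0.0476
```

```bash
python3 -c "
from h import *
plan(.601,.147,.322,-98)"
```

```text
t 30.77 pos [0.6012 0.1467 0.3234] yaw -155.5 F [-0.8 -1.   5.9] M [-0.45 -0.16  0.13] w 0.0476
shift [0.     0.0003 0.0014] turn -57.5 rows>= 6.0
```

play_rows([
  [[0, 0, 0, 1.5], [0, 0, 0, 3], [0, 0, 0, 4.5]],
])

```text
t: 31.15
eef_pos: [0.6013, 0.1469, 0.3235]
ee_rot: [-3.141, 0.001, -2.791]
force: [0.1, -0.6, 5.4]
width: 0.0478
```

```bash
python3 -c "
from h import *
plan(.601,.147,.322,-98)"
```

```text
t 31.15 pos [0.6013 0.1469 0.3235] yaw -159.9 F [ 0.1 -0.6  5.4] M [-0.32 -0.51  0.72] w 0.0478
shift [0.0003 0.0002 0.0015] turn -61.9 rows>= 6.0
```

The stop came at about 60° turned: the moment jumped from 0.13 to 0.72 N m. Releasing and raising.

play_rows([
  [[0, 0, 0, -0.5], [0, 0, 0, -0.5], [0, 0, 0, -0.5], [0, 0, 0, -0.5], [0, 0, 0, -0.5]],
], grip=0)

```text
t: 31.78
eef_pos: [0.6011, 0.1468, 0.3231]
ee_rot: [3.142, -0.0, -2.782]
force: [0.1, -0.5, 0.3]
width: 0.0868
```

play_rows([
  [[0, 0, -0.02, 0], [0, 0, -0.06, 0], [0, 0, -0.1, 0], [0, 0, -0.13, 0], [0, 0, -0.14, 0]],
])

```text
t: 32.4
eef_pos: [0.6013, 0.1468, 0.4654]
ee_rot: [3.141, 0.003, -2.782]
force: [-0.5, -0.3, 0.1]
width: 0.0876
```

```bash
python3 - <<'E'
from h import *
plan(.601,.147,.322,-98)
im,d=cams.grab_frame('side'); P=cloud(d,cams.camera_params('side')); save('s4.png',cv2.resize(im[180:350,250:430],(600,567)))
for lo,hi in [(.03,.05),(.08,.1),(.15,.17),(.17,.21)]:
    x=P[(np.hypot(P[...,0]-.599,P[...,1]-.148)<.05)&(P[...,2]>lo)&(P[...,2]<hi)&(d>0)]
    print(lo,len(x),x.min(0).round(4),x.max(0).round(4))
x=P[(np.hypot(P[...,0]-.499,P[...,1]-.187)<.03)&(P[...,2]>.06)&(P[...,2]<.095)&(d>0)]
print('post',x.min(0).round(4),x.max(0).round(4))
for k,q in [('lemon',(.75,.23)),('salt',(.745,-.065)),('jar',(.735,-.18))]:
        m=(np.hypot(P[...,0]-q[0],P[...,1]-q[1])<.06)&(P[...,2]>.02); print(k,np.round(P[m].min(0),3),np.round(P[m].max(0),3))
E
```

```text
t 32.4 pos [0.6013 0.1468 0.4654] yaw -159.4 F [-0.5 -0.3  0.1] M [ 0.09 -0.11  0.01] w 0.0876
shift [0.0007 0.0003 0.1434] turn -61.4 rows>= 6.0
0.03 464 [0.5683 0.1389 0.03  ] [0.6453 0.1901 0.0499]
0.08 226 [0.5803 0.1429 0.0801] [0.6233 0.1709 0.1   ]
0.15 304 [0.5786 0.1348 0.1502] [0.6266 0.173  0.17  ]
0.17 259 [0.5838 0.133  0.17  ] [0.6232 0.1669 0.1903]
post [0.4927 0.1775 0.0607] [0.5101 0.1925 0.0936]
lemon [0.721 0.205 0.021] [0.781 0.262 0.057]
salt [ 0.725 -0.084  0.02 ] [ 0.768 -0.048  0.09 ]
jar [ 0.706 -0.227  0.02 ] [ 0.773 -0.161  0.088]
```

View pics/s4.png

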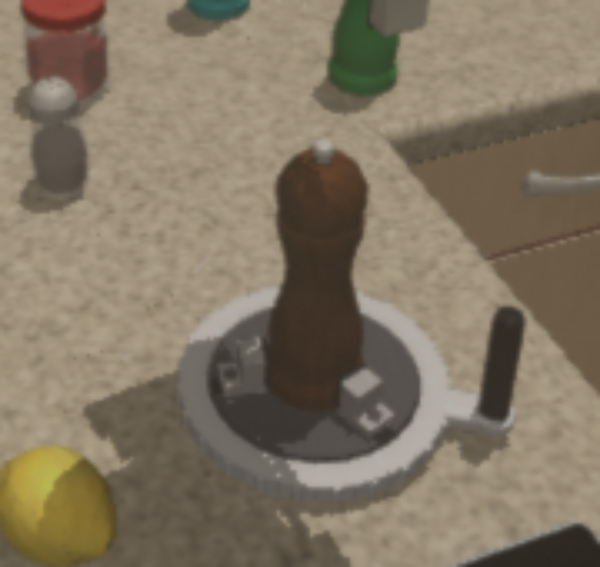

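The mill stands upright in the closed jaws, the lever has stayed put, the neighbours haven't moved, and the gripper is clear. Handing in.

```bash
python3 -c "
from h import *
print(job_done())"
```

```text
the job is handed in; nothing more can be done
None
```

I did the whole job and handed it in at about 32 s; no verdict was reported.

**What I did:**
- **Opening:** I swung the lever about 66° anticlockwise to open the jaws.
- **Placing:** I stood the brown mill on the seat. I felt it touch down at about 6 N.
- **Clamping:** I turned the lever clockwise until the push at the lever reached about 20 N, then let go.
- **Turning the head:** I turned it clockwise about 60°, until the moment jumped from about 0.13 to 0.72 N m, which I took as the stop. Then I let go and raised the gripper clear.

**Last checks (side camera):**
- The mill is upright and about 2 mm from the centre I measured for the chuck.
- The lever stayed where I left it.
- The salt, jar and lemon are where they were, to within about 4 mm.

**Not confirmed:**
- **Stop torque:** the peak at the stop was above the 0.3 N m you suggested. I saw no shift of the mill, but a small twist in the jaws would not show.
- **Moment readings:** several during the turn were close to zero, below the expected 0.12 N m. Most were taken while the tool was holding still.
- **Jaw force and head angle:** I could not measure either directly. I inferred both from the lever force and the moment jump.

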